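# Cock the release tester

## Task

Cock the release tester on the bench: take its sprung arm by the black upright post, draw it back towards the robot until its pin clicks in behind the catch, then, still holding it, ease it slowly forward until the catch carries the pull, and only then let go. The catch is a hair trigger set at a different place each time, so find it by feel: drawing on far past the click trips it, and the arm must never fly forward or be slammed or forced on the catch. Do not knock the other things on the bench about.

Things in the scene. Friction and masses are not known exactly. Their poses are not given: they have to be found in the camera images.
- pivot (a point): On the upright hinge axis of the sprung arm, 40 mm above the bench, on a fixed grey metal base plate 190 x 325 x 12 mm. Axes turn with the plate, z up; the plate reaches from -60 to +130 mm in this x, -50 to +275 mm in this y. At arm angle q (rad) the post stands 140 mm x (sin(0.85-q), cos(0.85-q)) from here in this x and y.
- draw_arm (a joint): Angle of the sprung steel arm, rad: 0 = at rest on its stop, grows as it is drawn back (anticlockwise from above), limit 1.08. Its spring pulls towards 0 with 0.66 + 1.1 x angle N m: 5 N at the post at rest, 10 to 13 N where it hooks. Hooked, it stays between 0.70 and 1.00, different each time.
- post (a point): Half-way up the upright round post on the arm by which it is drawn: black, 18 mm thick, 55 mm tall, 45 to 100 mm above the bench (this point at 72.5 mm), 140 mm from the pivot. Free on top: take it from above. The flat arm below it is 22 mm wide, its top 45 mm above the bench.
- latch_pin: Steel pin, 8 mm thick, under the tip of the arm, 200 mm from the pivot: what the catch hooks. It hangs to 13 mm above the bench; origin on its axis at bench height. A load on it above 40 N (slammed onto the catch, or pushed on hard once it is seated) spoils the catch.
- catch_zone (a point): Mean place of the hooked pin, 200 mm from the pivot, 22 mm above the bench; the catch is set up to 28 mm either side along the pin's path. Catch: dark steel pawl, light, top 29 mm above the bench. The drawn pin meets its sloped tooth about 0.05 rad before it hooks: the pull at the post rises by 4 to 8 N, then, within 0.03 rad, falls back as the pin passes the tooth and the tooth snaps in front of it.
- tape_roll_center (a point): Centre of a small roll of black tape lying loose on the base plate near the pivot, 48 mm across, 18 mm high. Leave alone.
- wrench: Loose steel wrench lying on the bench just beyond the base plate. Leave alone.
- screwdriver: Loose screwdriver lying on the bench to the right of the plate. Leave alone.
- spray_tall: Loose upright orange can, 54 mm across, 190 mm tall, to the right of the base plate; origin under its foot. Leave alone.
- catch_rear (a point): Point on the plate 20 mm behind catch_zone. From the fall in pull, draw another 2 mm or so to be sure of the click. Beyond, the pawl has a tail: met 3 mm past the pin's seat (pull rises again), and about 14 mm past it (10 mm at the post) it throws the pawl open for good: tripped, it holds nothing. Eased forward on a set catch, the pull at the post fades from 11 N to about 0; on no catch it stays.

How it is judged (in metres and radians):
On the way, in this order (a step that is already met when the one before it is completed fails the run):
1. the arm is drawn well back (value of joint draw_arm above 0.5 rad), for 0.1 s.
2. the catch carries at least half the pull while the post is still held still (value of joint draw_arm above 0.67 rad and contact force between latch_pin and anything else above 4 N and contact force between the fingers and draw_arm above 0.5 N and velocity of joint draw_arm between -0.04 and 0.04 rad/s), for 0.3 s.
At the end, for the whole second after the job is handed in: The arm stands still and drawn (0.67 to 1.03 rad), its pin bearing on the catch (more than 3 N), released (value of joint draw_arm between 0.67 and 1.03 rad and velocity of joint draw_arm between -0.05 and 0.05 rad/s and contact force between latch_pin and anything else above 3 N); the robot touches nothing.
It fails at once if the arm flies forward (faster than 1 rad/s, 0.14 m/s at the post) (velocity of joint draw_arm below -1 rad/s).
It fails at once if the latch pin is slammed or forced (over 40 N) (contact force between latch_pin and anything else above 40 N).
It fails at once if the tape, wrench, screwdriver or tall can is pushed away (over 30 mm) (distance of any of tape_roll_center, wrench, screwdriver, spray_tall from where it was at the start of the episode above 0.03 m).
It also fails if it takes over 61 s, if anything falls off the work surface, if the arm or the gripper's body presses on something with over 40 N, if the wrist force passes 120 N, or if a joint passes its speed limit or range.

## Robot

A 7-joint arm with a two-finger parallel gripper is mounted at the origin on the work surface. World frame = base frame: x ahead of the robot, y to its left, z up, the work surface at z = 0. Lengths are in mm, angles in rad, forces in N, time in s.
With the tool pointing down it reaches from about 400 to 925 mm from the base axis. Payload 4.1 kg.
Tool frame: the origin (TCP) lies on the centre line of the jaws, within the pads' length; the fingertips stand 19 mm ahead of it and the grasp point (between the pads) is the TCP (manip.finger_overhang is the distance from the TCP to the fingertips, in mm); z points along the fingers, x is the direction in which the jaws open and shut, and the axes are right-handed (so a half turn about z gives the same grasp; the last joint's range is limited). The gripper opens to 85 mm and grips with 20 to 120 N. Pads are 22 mm wide; open, the fingers measure 114 mm over their backs; the gripper's body (76 mm by 85 mm) begins 54 mm behind the grasp point. The pads swing forward as they close: fully open they stand 13 mm farther back than shut.
Start: joints at [1.056, 0.398, 0.045, 1.537, -0.019, 1.207, -0.051], TCP at [262.589, -594.636, 227.247] pointing down, gripper open.
Joint ranges: [-2.82, 2.82], [-0.49, 2.23], [-1.37, 1.46], [0, 2.46], [-1.36, 4.5], [0.23, 2], [-2.94, 2.94]. Speed limits (rad/s): [2.57, 2.57, 3.14, 3.14, 3.14, 3.14, 3.14].

## Interface

Orientations are given as a rotation vector (axis times angle).
In Python, from cell import manip gives the robot as it stands. The module is installed in compiled form; this text tells all that it offers.
- The arm moves only by the shell command python3 -m inch 'ROWS' [FORCE]. ROWS is text: rows parted by semicolons, each of 7 numbers parted by spaces: the shift along the tool's x, y, z in cm, then the turn, a rotation vector about the tool's x, y, z in degrees, then the finger opening in cm, from 0 to 8.54. In form: x y z wx wy wz gripper; .... A call has 1 to 10 rows; each row is the pose to reach, as a shift and turn from the pose commanded when the call began, along the tool's axes at that moment; what a row does not reach only later rows make up. A row lasts 1/12 s, in which the tool goes at most 41.7 mm and 7.16 degrees, less where a joint would pass 70% of its speed; a pose out of reach is approached as far as the arm can. A call with a gripper value outside its range is refused whole. The fingers move at their own pace and stop on an object; FORCE is the grip in N (left out, the last holds). Time passes only in rows, so rows that repeat a pose let the fingers close. It gives the time, the measured TCP pose, the force and the opening at its end, in the units of the state.
- manip.sense(): the state, without advancing time (a new reading comes with each control period).
- manip.grab_frame(name): name is "scene" or "side" or "wrist"; returns (picture, depth): 480x640x3 uint8, blue, green, red; 480x640 float32, mm along the optical axis (not along the pixel's ray), 0 where there is no reading.
- manip.calibration(name): a dict with "K" (3x3 intrinsics, pixels), "k1" (the pictures are not rectified: a ray, as slopes to the right and down, at radius r is drawn at 1 + k1 r^2 times it, then the intrinsics apply), "rvec" (rotation vector, rad) and "tvec" (3), from world to camera coordinates, as OpenCV has them. Camera axes: x right, y down, z forward; pixel columns grow to the right and rows downward; lengths in mm; the calibration is good to about 2 mm. A picture is of the moment at which its call begins: read the wrist's pose just before it. calibration takes no time and is no camera call; for the wrist camera it gives the pose at the moment of the call.
- manip.finish_job(): hands the job in, once; it reports no verdict.
Trained networks look in the newest picture that a camera, given by its name, has taken for a name from the list of things; names that differ only in an ending like _2 or _b are one class to them, and where a whole thing is asked for, a point or a joint stands for the part that bears it (a point fixed in the world has none). Each returns a list of dicts, best first, with "score" (0 to 1); they miss things now and then, are a little off and sometimes report something else, mostly with a low value. They report only what shows in the picture. A call takes as long as a camera call.
- manip.trace(camera, target): "pixels" (480x640 bool, what is visible of it) and "bbox" ([centre column, centre row, width, height] in pixels, round what is visible of it).
- manip.landmark_of(camera, target): "point" ([row, column] in pixels: a listed point, or the origin of a listed thing).
The state is a dict: "time_s": time; "joint_pos": joint angles; "joint_velocities": joint speeds; "effort": joint torques, N m; "tool_pos": TCP position; "eef_rot": TCP orientation; "ft_force": force on the tool from outside, world axes, zero at the start; "moment": the same for the moment, N m; "width": finger opening in mm.
Only numpy, scipy, OpenCV 4.12 (cv2) and the standard library are available. Lean on these libraries where they do the work, as an engineer would, in place of code of your own. Each camera call takes 0.05 s, during which the arm holds its last target.

## Working session

There is one attempt and no reset: what is moved stays moved. The work goes in short steps, Python scripts to look and compute and a shell command to move; the robot and the scene stay as the last step left them, time stands still between calls to the robot, and variables do not carry over. Pictures are saved under pics/ and viewed, and the job is handed in when it is done.

```bash
mkdir -p pics; cat > h.py <<'E'
import numpy as np,cv2
from cell import manip
def ray(cam,row,col,c=None):
    c=c or manip.calibration(cam)
    K=np.array(c["K"]);p=np.array([(col-K[0,2])/K[0,0],(row-K[1,2])/K[1,1]])
    u=p.copy()
    for _ in range(20): u=p/(1+c["k1"]*(u@u))
    R=cv2.Rodrigues(np.array(c["rvec"],float))[0];t=np.array(c["tvec"],float).ravel()
    o=-R.T@t;d=R.T@np.array([u[0],u[1],1.])
    return o,d
def atz(cam,row,col,z,c=None):
    o,d=ray(cam,row,col,c);return o+d*(z-o[2])/d[2]
E
python3 - <<'E'
from h import *
s=manip.sense();print(s)
for n in("scene","side","wrist"):
    p,d=manip.grab_frame(n);cv2.imwrite(f"pics/{n}0.png",p)
    for t,z in(("pivot",40),("post",72.5),("catch_zone",22),("latch_pin",0),("tape_roll_center",9),("spray_tall",0),("catch_rear",12)):
        try:
            r=manip.landmark_of(n,t)
            for q in r[:1]: print(n,t,round(q["score"],2),np.round(q["point"]),np.round(atz(n,*q["point"],z),1))
        except Exception as e: print(n,t,e)
E
```

```text
{'time_s': 0.0, 'joint_pos': array([ 1.05602196,  0.39917219,  0.04502605,  1.53791818, -0.01866962,
        1.20692419, -0.05072255]), 'joint_velocities': array([ 0.00033082,  0.00088311, -0.00080409,  0.00082677, -0.00121472,
        0.00124628, -0.00053576]), 'effort': array([-2.62019603e-04, -4.75124145e+01,  1.36451762e+00, -2.54221809e+01,
        1.16858442e-02,  9.49750654e-03, -4.26900883e-06]), 'tool_pos': array([ 262.2764172 , -594.00390841,  226.15916222]), 'eef_rot': array([-2.63139424,  1.71446034,  0.00276334]), 'ft_force': array([ 0.80708975, -0.5059806 ,  0.49319655]), 'moment': array([ 0.03369592,  0.00305144, -0.01128887]), 'width': 85.29596025426063}
scene pivot 0.87 [275. 254.] [ 539.5 -128.3   40. ]
scene post 0.58 [241. 344.] [644.5 -33.6  72.5]
scene catch_zone 0.7 [209. 308.] [524.7  70.5  22. ]
scene latch_pin 0.63 [207. 309.] [509.9 100.3   0. ]
scene tape_roll_center 0.61 [304. 292.] [ 605.6 -131.5    9. ]
scene spray_tall 0.75 [400. 282.] [ 666.9 -268.1    0. ]
scene catch_rear 0.96 [207. 301.] [505.   80.2  12. ]
side pivot 0.8 [290. 282.] [ 539.3 -128.3   40. ]
side post 0.59 [235. 328.] [636.5 -18.8  72.5]
side catch_zone 0.83 [234. 265.] [527.6  88.1  22. ]
side latch_pin 0.57 [254. 348.] [687.1  20.3   0. ]
side tape_roll_center 0.95 [302. 327.] [ 613.2 -131.8    9. ]
side spray_tall 0.87 [360. 382.] [ 670.1 -268.5    0. ]
side catch_rear 0.76 [239. 255.] [505.6  88.7  12. ]
```

View pics/scene0.png

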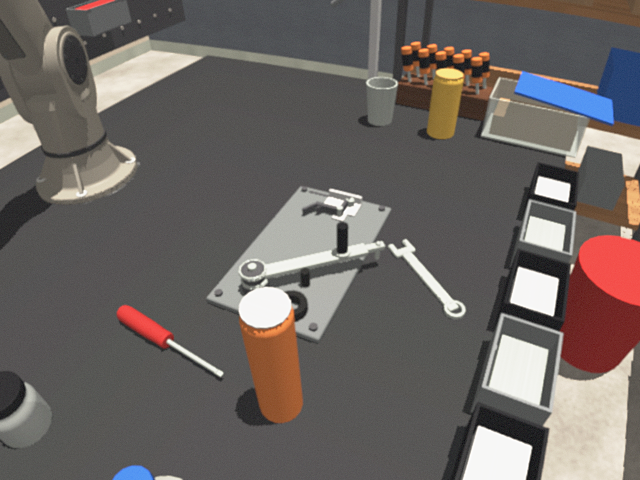

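View pics/side0.png

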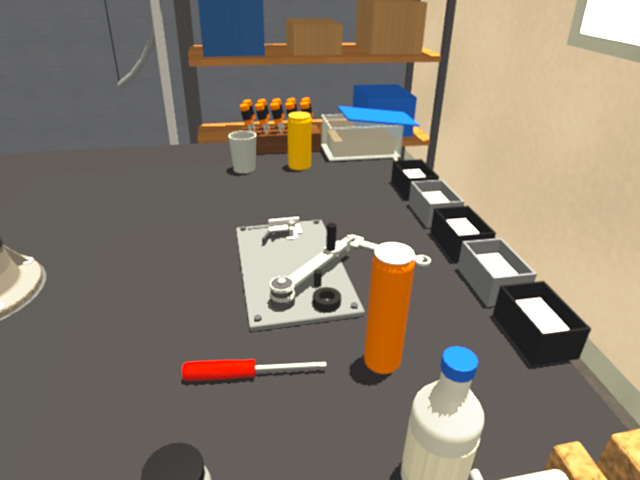

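```bash
python3 - <<'E'
from h import *
def tri(a,b):
    A=np.zeros((3,3));v=np.zeros(3)
    for o,d in(a,b):
        d=d/np.linalg.norm(d);P=np.eye(3)-np.outer(d,d);A+=P;v+=P@o
    return np.linalg.solve(A,v)
for n in("scene","side"):
    p,d=manip.grab_frame(n)
    x,y=(343,238) if n=="scene" else (331,238)
    g=cv2.cvtColor(p,cv2.COLOR_BGR2GRAY)[y-30:y+30,x-30:x+30]
    m=(g<45).astype(np.uint8)
    k,l,st,ce=cv2.connectedComponentsWithStats(m)
    for i in range(1,k):
        if st[i,4]>60: print(n,st[i]+[x-30,y-30,0,0,0],ce[i]+[x-30,y-30])
    cv2.imwrite(f"pics/{n}c.png",cv2.resize(p[y-70:y+90,x-130:x+80],None,fx=3.5,fy=3.5))
    print(np.round(d[y-20:y+20:4,x]))
for t in("catch_zone","catch_rear","pivot","post"):
    a=manip.landmark_of("scene",t)[0]["point"];b=manip.landmark_of("side",t)[0]["point"]
    print(t,tri(ray("scene",*a),ray("side",*b)).round(1))
E
```

```text
scene [337 227  10  26 214] [341.8364486  239.85981308]
[803. 658. 653. 648. 654. 659. 662. 671. 676. 680.]
side [327 227   9  23 160] [330.8625  237.31875]
[1070.  844.  832.  834.  837.  843.  846.  852.  854.  850.]
catch_zone [530.2  61.2  34.8]
catch_rear [509.2  70.   25.2]
pivot [ 542.8 -131.2   41.9]
post [635.2 -21.4  69.4]
```

View pics/scenec.png

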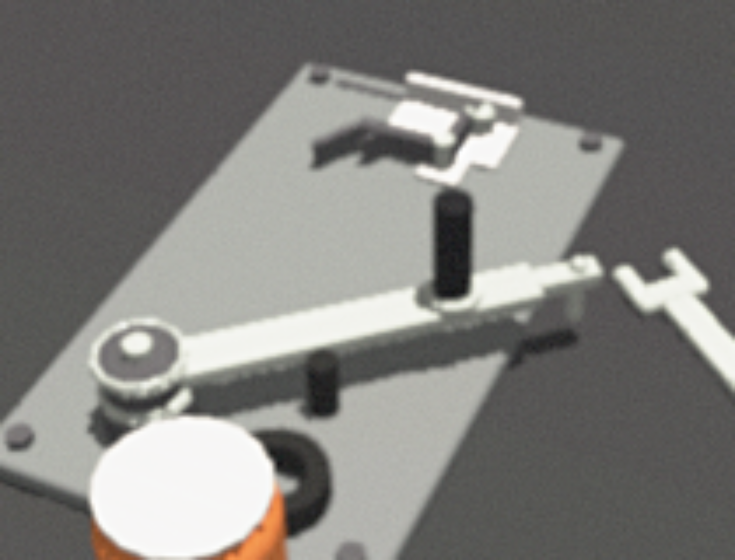

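View pics/sidec.png

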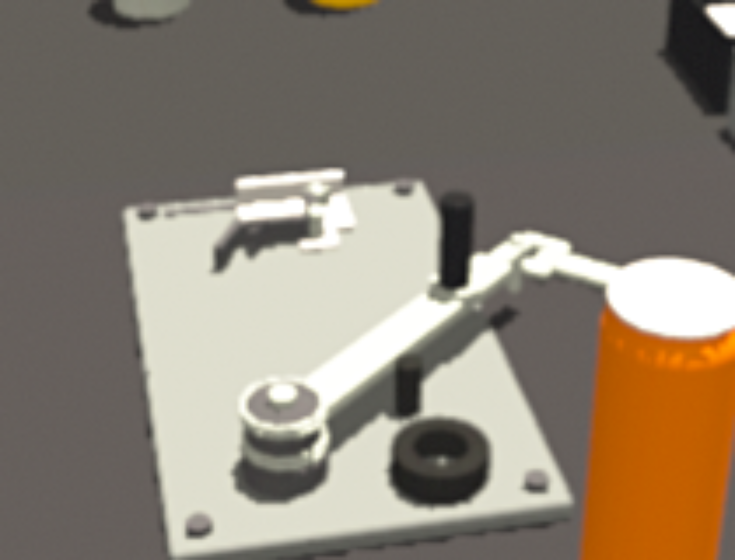

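```bash
python3 - <<'E'
from h import *
P={}
for n,ox,L in(("scene",213,[(305,65),(623,142),(0,465)]),("side",201,[(123,210),(425,182),(170,553),(572,498)])):
    c=[atz(n,168+y/3.5,ox+x/3.5,12)[:2] for x,y in L]
    print(n,np.round(c,1))
    FL,FR,NL=c[:3]
    print("yaw right edge",np.degrees(np.arctan2(*(FL-NL)[::-1]))-90, np.degrees(np.arctan2(*(FR-FL)[::-1])),np.linalg.norm(FL-NL),np.linalg.norm(FR-FL))
for n,r,c in(("scene",240,342),("side",237.5,331.3)):
  for z,rr in((72.5,r),(100,227.5 if n=="scene" else 226)): print(n,z,atz(n,rr,c,z).round(1))
# scan z agreement
for z in (66,70,72.5,75): print(z,(atz("scene",240,342,z)-atz("side",237.5,331.3,z)).round(1))
# pivot cap top centre (crop px)
for z in(45,50,55):print(z,atz("scene",168+347/3.5,213+135/3.5,z).round(1),atz("side",168+393/3.5,201+283/3.5,z).round(1))
E
```

```text
scene [[ 469.8  139. ]
 [ 657.8  148. ]
 [ 495.9 -180.2]]
yaw right edge 4.671974342479956 2.732458195792352 320.32077068671657 188.2441872204767
side [[ 468.9  142.4]
 [ 658.6  149.1]
 [ 481.3 -176.2]
 [ 669.4 -168.3]]
yaw right edge 2.234890177285891 2.0205446992055363 318.8670116483197 189.77236605231639
scene 72.5 [641.1 -33.8  72.5]
scene 100 [642.4 -37.1 100. ]
side 72.5 [640.6 -29.   72.5]
side 100 [638.7 -35.  100. ]
66 [-5.  -8.8 -0. ]
70 [-1.7 -6.3 -0. ]
72.5 [ 0.4 -4.8  0. ]
75 [ 2.5 -3.2 -0. ]
45 [ 531.1 -120.1   45. ] [ 540.6 -108.6   45. ]
50 [ 534.5 -124.1   50. ] [ 540.  -115.5   50. ]
55 [ 537.8 -128.    55. ] [ 539.3 -122.4   55. ]
```

```bash
cat >> h.py <<'E'
def Rm():
    s=manip.sense();return s,cv2.Rodrigues(np.array(s["eef_rot"]))[0]
def rel(x,y,z,yaw):
    """tool-frame shift (cm) and turn (deg) to world target, tool x at yaw deg, pointing down"""
    s,R=Rm();t=np.radians(yaw)
    X=np.array([np.cos(t),np.sin(t),0]);Z=np.array([0,0,-1.]);D=np.stack([X,np.cross(Z,X),Z],1)
    print("shift cm",(R.T@(np.array([x,y,z])-s["tool_pos"])/10).round(2),"rot",np.degrees(cv2.Rodrigues(R.T@D)[0].ravel()).round(1))
def st():
    s,R=Rm();print(round(s["time_s"],2),s["tool_pos"].round(1),"yaw",np.degrees(np.arctan2(R[1,0],R[0,0])).round(1),"R22",R[2,2].round(4),"F",s["ft_force"].round(1),"w",round(s["width"],1))
E
python3 -c "
from h import *
st();rel(640.5,-33,170,-46.2)"
```

```text
1.7 [ 262.6 -594.6  227.2] yaw -66.2 R22 -1.0 F [ 0.4 -0.7 -0.7] w 85.7
shift cm [-36.11 -57.26   5.72] rot [  0.  -0. -20.]
```

```bash
python3 -m inch '-1 -1.5 0 0 0 0 8.5; -3 -4.5 0 0 0 -1 8.5; -5 -7.5 0 0 0 -2 8.5; -7 -10.5 0 0 0 -4 8.5; -9 -14 0 0 0 -6 8.5; -11 -17.5 0 0 0 -8 8.5; -13 -20.5 0 0 0 -9 8.5; -15 -24 0 0 0 -10 8.5; -17 -27 0 0 0 -10 8.5; -18 -29 0 0 0 -10 8.5'; python3 -c "
from h import *
st();rel(640.5,-33,170,-46.2)"
```

```text
time_s: 2.53
tool_pos: [457.6, -308.1, 227.6]
eef_rot: [-2.774, 1.471, -0.001]
ft_force: [0.6, -0.0, -0.0]
width: 84.8
2.53 [ 457.6 -308.1  227.6] yaw -55.9 R22 -1.0 F [ 0.6 -0.  -0. ] w 84.8
shift cm [-12.51 -30.56   5.83] rot [-0.1  0.  -9.7]
```

```bash
python3 -m inch '-1 -3 0 0 0 -1 8.5; -2.5 -6 0 0 0 -2 8.5; -4 -9.5 0 0 0 -3 8.5; -5.5 -13 0 0 0 -5 8.5; -7 -17 0.5 0 0 -6 8.5; -8.5 -21 1 0 0 -8 8.5; -10 -24.5 2 0 0 -9 8.5; -11.5 -28 4 0 0 -9.7 8.5; -12.2 -30 5 0 0 -9.7 8.5; -12.5 -30.5 5.8 0 0 -9.7 8.5'; python3 - <<'E'
from h import *
st();rel(640.5,-33,170,-46.2)
c=manip.calibration("wrist");p,d=manip.grab_frame("wrist");cv2.imwrite("pics/w1.png",p)
for t,z in(("post",72.5),("pivot",40),("catch_zone",22),("latch_pin",13)):
    for r in manip.landmark_of("wrist",t)[:1]: print(t,r["score"],r["point"],atz("wrist",*r["point"],z,c).round(1))
E
```

```text
time_s: 3.37
tool_pos: [640.4, -32.8, 167.7]
eef_rot: [-2.888, 1.228, 0.002]
ft_force: [1.1, 1.1, -0.7]
width: 84.8
3.37 [640.4 -32.8 167.7] yaw -46.1 R22 -1.0 F [ 1.1  1.1 -0.7] w 84.8
shift cm [ 0.02  0.01 -0.23] rot [-0.2  0.2  0.1]
post 0.6 [244.7, 319.7] [641.9 -29.2  72.5]
pivot 0.85 [389.6, 315.7] [ 539.1 -122.6   40. ]
catch_zone 0.9 [235.9, 126.0] [530.4  73.2  22. ]
latch_pin 0.53 [147.3, 319.8] [683.   10.7  13. ]
```

View pics/w1.png

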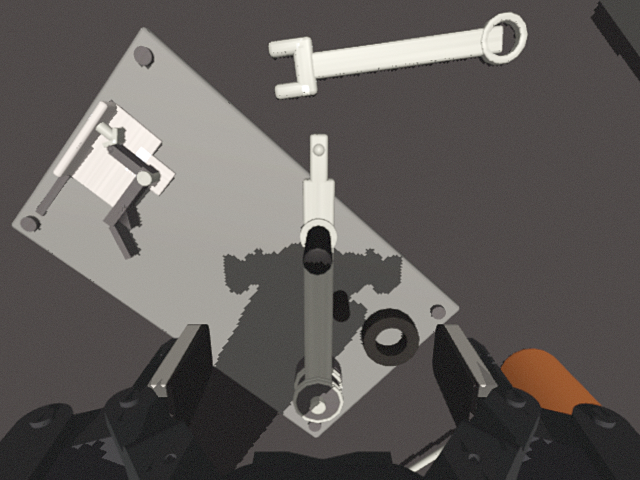

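```bash
python3 -m inch '0 0 1 0 0 0 8.5; 0 0 3 0 0 0 8.5; 0 0 5 0 0 0 8.5; 0 0 7 0 0 0 8.5; 0 0 8.2 0 0 0 8.5; 0 0 8.8 0 0 0 8.5; 0 0 9 0 0 0 8.5; 0 0 9 0 0 0 8.5'; python3 - <<'E'
from h import *
st()
c=manip.calibration("wrist");p,d=manip.grab_frame("wrist");cv2.imwrite("pics/w2.png",p)
print(atz("wrist",258,318,100))
E
```

```text
time_s: 4.28
tool_pos: [639.1, -39.7, 79.4]
eef_rot: [2.886, -1.24, 0.001]
ft_force: [-0.1, -0.7, 0.2]
width: 84.7
4.28 [639.1 -39.7  79.4] yaw -46.5 R22 -1.0 F [-0.1 -0.7  0.2] w 84.7
[665.03963995 -13.65242156 100.        ]
```

View pics/w2.png

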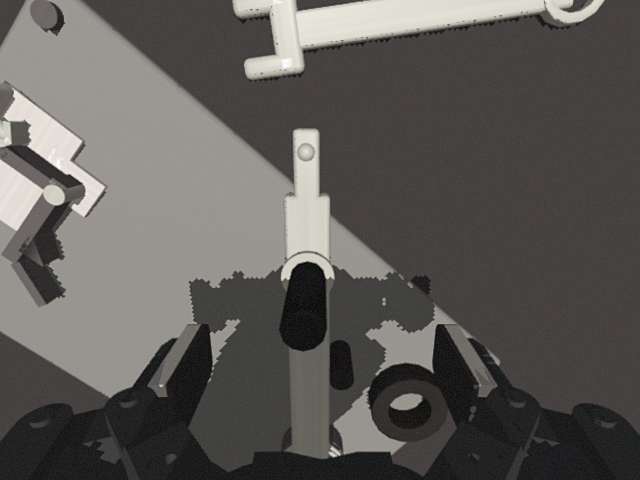

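```bash
python3 - <<'E'
from h import *
st(); rel(640.5,-33,78,-46.2)
for r,c,z in((328,303,100),(268,307,45)): print(atz("wrist",r,c,z).round(1))
E
```

```text
4.33 [639.6 -39.5  80.1] yaw -46.5 R22 -1.0 F [-0.3  0.1  0.4] w 85.4
shift cm [-0.41 -0.51  0.21] rot [-0.1 -0.1 -0.3]
[641.4 -28.4 100. ]
[642.5 -26.8  45. ]
```

```bash
python3 -m inch '-0.25 -0.35 0.1 0 0 0 8.5; -0.5 -0.7 0.2 0 0 0 8.5; -0.5 -0.7 0.2 0 0 0 8.5; -0.5 -0.7 0.2 0 0 0 6; -0.5 -0.7 0.2 0 0 0 4'; python3 - <<'E'
from h import *
st()
c=manip.calibration("wrist");p,d=manip.grab_frame("wrist");cv2.imwrite("pics/w3.png",p)
E
```

```text
time_s: 4.75
tool_pos: [640.7, -30.6, 77.5]
eef_rot: [2.887, -1.239, 0.001]
ft_force: [0.5, -0.1, -0.2]
width: 63.7
4.75 [640.7 -30.6  77.5] yaw -46.4 R22 -1.0 F [ 0.5 -0.1 -0.2] w 63.7
```

View pics/w3.png

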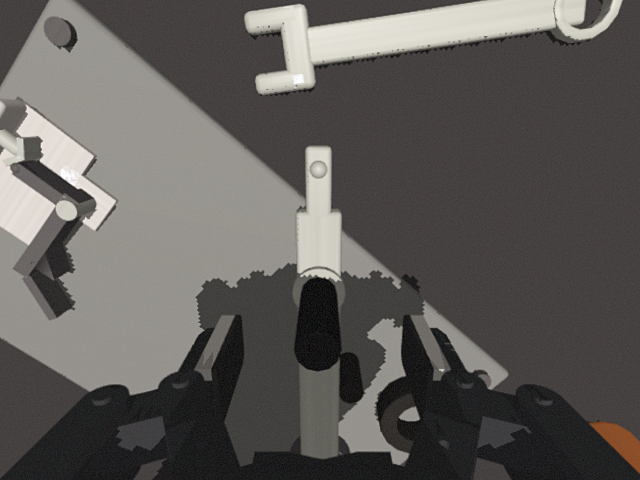

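```bash
python3 -m inch '0 0 0 0 0 0 2.5; 0 0 0 0 0 0 1.5; 0 0 0 0 0 0 1; 0 0 0 0 0 0 1;0 0 0 0 0 0 1;0 0 0 0 0 0 1; 0 0 0 0 0 0 1; 0 0 0 0 0 0 1' 40; python3 - <<'E'
from h import *
st()
c=manip.calibration("wrist");p,d=manip.grab_frame("wrist");cv2.imwrite("pics/w4.png",p)
E
```

```text
time_s: 5.47
tool_pos: [639.4, -29.7, 77.4]
eef_rot: [2.887, -1.239, -0.004]
ft_force: [-4.9, 3.0, 6.1]
width: 16.5
5.47 [639.4 -29.7  77.4] yaw -46.4 R22 -1.0 F [-4.9  3.   6.1] w 16.5
```

View pics/w4.png

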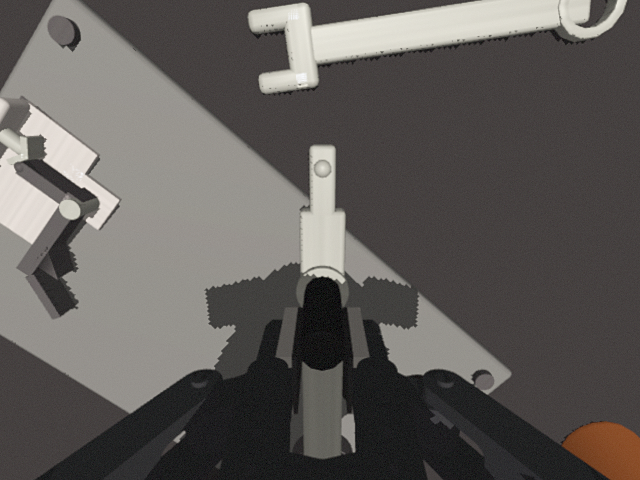

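```bash
python3 -m inch '0 0 0 0 0 0 1; -0.56 0.02 0 0 0 -2.3 1; -1.12 0.06 0 0 0 -4.6 1; -1.68 0.12 0 0 0 -6.9 1; -2.23 0.21 0 0 0 -9.2 1; -2.78 0.32 0 0 0 -11.5 1; -3.32 0.45 0 0 0 -13.8 1; -3.86 0.6 0 0 0 -16 1; -4.13 0.68 0 0 0 -17.2 1; -4.13 0.68 0 0 0 -17.2 1' 80; cat >> h.py <<'E'
def arc(pv=(539.7,-129.5)):
    s,R=Rm();v=s["tool_pos"][:2]-np.array(pv);a=np.degrees(np.arctan2(v[1],v[0]));u=v/np.linalg.norm(v)
    f=s["ft_force"];t=np.array([-u[1],u[0]])
    print(f"t {s['time_s']:.2f} r {np.hypot(*v):.1f} q~{np.radians(a-44.6):.3f} yawerr {np.degrees(np.arctan2(R[1,0],R[0,0]))+90-a:.1f} Fpull {-f[:2]@t:.1f} Frad {f[:2]@u:.1f} Fz {f[2]:.1f} w {s['width']:.1f} z {s['tool_pos'][2]:.1f} xy {s['tool_pos'][:2].round(1)}")
E
python3 -c "
from h import *
arc()"
```

```text
time_s: 6.35
tool_pos: [609.4, -5.8, 77.6]
eef_rot: [-3.038, 0.794, -0.008]
ft_force: [6.1, 0.0, -3.4]
width: 14.9
t 6.35 r 142.0 q~0.279 yawerr 0.1 Fpull 5.3 Frad 3.0 Fz -3.4 w 14.9 z 77.6 xy [609.4  -5.8]
```

```bash
python3 -m inch '-0.56 0.01 0 0 0 -2.3 1; -1.12 0.04 0 0 0 -4.6 1; -1.68 0.1 0 0 0 -6.9 1; -2.23 0.18 0 0 0 -9.2 1; -2.78 0.28 0 0 0 -11.5 1; -3.32 0.4 0 0 0 -13.8 1; -3.86 0.54 0 0 0 -16 1; -4.14 0.63 0 0 0 -17.2 1; -4.14 0.63 0 0 0 -17.2 1; -4.14 0.63 0 0 0 -17.2 1'; python3 - <<'E'
from h import *
for i in range(4):
    arc(); p,d=manip.grab_frame("wrist")
cv2.imwrite("pics/w5.png",p)
E
```

```text
time_s: 7.18
tool_pos: [571.0, 9.8, 77.7]
eef_rot: [-3.121, 0.332, -0.01]
ft_force: [7.9, 0.9, -5.3]
width: 14.7
t 7.18 r 142.8 q~0.571 yawerr 0.5 Fpull 7.5 Frad 2.6 Fz -5.3 w 14.7 z 77.7 xy [571.    9.8]
t 7.23 r 142.8 q~0.571 yawerr 0.5 Fpull 7.5 Frad 2.9 Fz -4.6 w 15.0 z 77.6 xy [571.1   9.8]
t 7.28 r 142.8 q~0.570 yawerr 0.5 Fpull 6.0 Frad 2.7 Fz -3.9 w 14.9 z 77.6 xy [571.1   9.8]
t 7.33 r 142.8 q~0.570 yawerr 0.5 Fpull 6.9 Frad 2.7 Fz -5.7 w 14.8 z 77.6 xy [571.1   9.8]
```

View pics/w5.png

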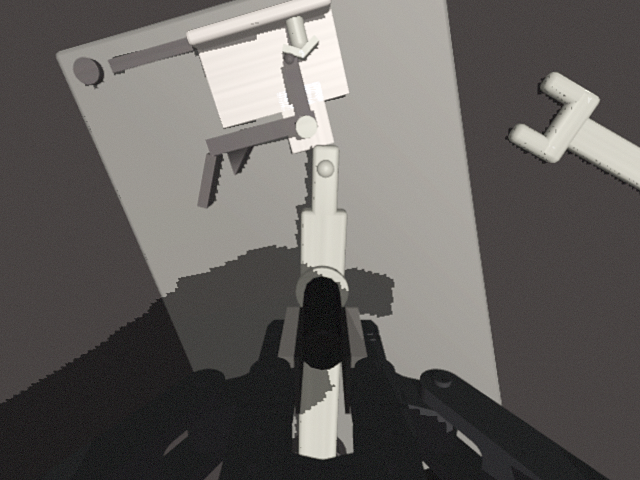

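```bash
cat > a.py <<'E'
from h import *
for i in range(3):
    arc(); manip.grab_frame("side")
E
python3 -m inch '-0.21 0 0 0 0 -0.9 1; -0.42 0.01 0 0 0 -1.7 1; -0.63 0.02 0 0 0 -2.6 1; -0.84 0.03 0 0 0 -3.4 1; -0.84 0.03 0 0 0 -3.4 1'; python3 a.py
```

```text
time_s: 7.8
tool_pos: [562.9, 11.5, 77.7]
eef_rot: [-3.13, 0.238, -0.011]
ft_force: [7.7, 2.1, -4.9]
width: 15.2
t 7.80 r 142.9 q~0.629 yawerr 0.6 Fpull 7.3 Frad 3.4 Fz -4.9 w 15.2 z 77.7 xy [562.9  11.5]
t 7.85 r 143.0 q~0.629 yawerr 0.6 Fpull 7.6 Frad 3.7 Fz -5.5 w 14.7 z 77.7 xy [563.   11.6]
t 7.90 r 143.0 q~0.628 yawerr 0.7 Fpull 7.0 Frad 3.8 Fz -5.1 w 14.9 z 77.6 xy [563.1  11.5]
```

```bash
python3 -m inch '-0.14 0 0 0 0 -0.57 1; -0.14 0 0 0 0 -0.57 1'; python3 a.py
```

```text
time_s: 8.12
tool_pos: [561.7, 11.8, 77.6]
eef_rot: [-3.131, 0.223, -0.011]
ft_force: [7.2, 2.3, -6.6]
width: 14.9
t 8.12 r 143.0 q~0.638 yawerr 0.7 Fpull 6.8 Frad 3.4 Fz -6.6 w 14.9 z 77.6 xy [561.7  11.8]
t 8.17 r 143.0 q~0.637 yawerr 0.7 Fpull 7.5 Frad 3.4 Fz -5.7 w 14.7 z 77.7 xy [561.8  11.8]
t 8.22 r 143.0 q~0.637 yawerr 0.7 Fpull 7.7 Frad 4.0 Fz -5.6 w 14.9 z 77.7 xy [561.8  11.7]
```

```bash
python3 -m inch '-0.14 0 0 0 0 -0.57 1; -0.14 0 0 0 0 -0.57 1'; python3 a.py
```

```text
time_s: 8.43
tool_pos: [560.4, 12.0, 77.7]
eef_rot: [-3.132, 0.207, -0.011]
ft_force: [8.0, 2.7, -5.1]
width: 14.6
t 8.43 r 143.0 q~0.647 yawerr 0.7 Fpull 7.5 Frad 3.8 Fz -5.1 w 14.6 z 77.7 xy [560.4  12. ]
t 8.48 r 143.0 q~0.647 yawerr 0.7 Fpull 7.9 Frad 3.4 Fz -5.6 w 15.1 z 77.7 xy [560.4  12. ]
t 8.53 r 143.0 q~0.647 yawerr 0.7 Fpull 6.6 Frad 2.4 Fz -5.5 w 14.8 z 77.7 xy [560.5  12. ]
```

```bash
python3 -m inch '-0.14 0 0 0 0 -0.57 1; -0.14 0 0 0 0 -0.57 1'>/dev/null; python3 a.py; python3 -m inch '-0.14 0 0 0 0 -0.57 1; -0.14 0 0 0 0 -0.57 1'>/dev/null; python3 a.py
```

```text
t 8.75 r 143.0 q~0.657 yawerr 0.7 Fpull 7.7 Frad 3.1 Fz -6.2 w 15.0 z 77.7 xy [559.   12.2]
t 8.80 r 143.0 q~0.657 yawerr 0.8 Fpull 8.4 Frad 3.1 Fz -5.1 w 14.6 z 77.7 xy [559.1  12.2]
t 8.85 r 143.0 q~0.656 yawerr 0.8 Fpull 7.5 Frad 2.9 Fz -5.5 w 14.8 z 77.7 xy [559.1  12.2]
t 9.07 r 143.0 q~0.667 yawerr 0.8 Fpull 7.3 Frad 3.2 Fz -5.8 w 14.8 z 77.6 xy [557.6  12.4]
t 9.12 r 143.0 q~0.666 yawerr 0.8 Fpull 6.8 Frad 2.2 Fz -4.4 w 14.6 z 77.7 xy [557.7  12.4]
t 9.17 r 143.0 q~0.666 yawerr 0.8 Fpull 7.6 Frad 2.7 Fz -5.4 w 14.7 z 77.6 xy [557.7  12.4]
```

```bash
python3 -m inch '-0.14 0 0 0 0 -0.57 1; -0.14 0 0 0 0 -0.57 1'>/dev/null; python3 a.py
```

```text
t 9.38 r 143.0 q~0.676 yawerr 0.8 Fpull 8.0 Frad 3.9 Fz -5.6 w 15.1 z 77.7 xy [556.3  12.6]
t 9.43 r 143.0 q~0.676 yawerr 0.8 Fpull 7.8 Frad 3.5 Fz -5.2 w 15.0 z 77.6 xy [556.3  12.6]
t 9.48 r 143.0 q~0.676 yawerr 0.8 Fpull 8.8 Frad 3.0 Fz -5.9 w 14.9 z 77.7 xy [556.3  12.5]
```

```bash
python3 -m inch '-0.14 0 0 0 0 -0.57 1; -0.14 0 0 0 0 -0.57 1'>/dev/null; python3 a.py
```

```text
t 9.70 r 143.1 q~0.686 yawerr 0.8 Fpull 7.8 Frad 3.7 Fz -6.3 w 15.1 z 77.7 xy [554.9  12.8]
t 9.75 r 143.1 q~0.686 yawerr 0.8 Fpull 7.8 Frad 3.0 Fz -6.0 w 15.2 z 77.7 xy [554.9  12.8]
t 9.80 r 143.1 q~0.685 yawerr 0.8 Fpull 7.6 Frad 2.7 Fz -5.8 w 14.7 z 77.7 xy [555.   12.7]
```

```bash
python3 -m inch '-0.14 0 0 0 0 -0.57 1; -0.14 0 0 0 0 -0.57 1'>/dev/null; python3 a.py; python3 -m inch '-0.14 0 0 0 0 -0.57 1; -0.14 0 0 0 0 -0.57 1'>/dev/null; python3 a.py
```

```text
t 10.02 r 143.1 q~0.696 yawerr 0.8 Fpull 8.6 Frad 3.0 Fz -6.5 w 15.1 z 77.6 xy [553.5  12.9]
t 10.07 r 143.1 q~0.695 yawerr 0.8 Fpull 6.9 Frad 3.3 Fz -6.8 w 14.6 z 77.6 xy [553.6  12.9]
t 10.12 r 143.1 q~0.695 yawerr 0.8 Fpull 8.5 Frad 3.9 Fz -6.6 w 14.8 z 77.6 xy [553.6  12.9]
t 10.33 r 143.1 q~0.705 yawerr 0.8 Fpull 8.8 Frad 2.5 Fz -6.0 w 15.1 z 77.7 xy [552.1  13.1]
t 10.38 r 143.1 q~0.705 yawerr 0.8 Fpull 8.1 Frad 3.2 Fz -5.7 w 15.0 z 77.7 xy [552.2  13. ]
t 10.43 r 143.1 q~0.705 yawerr 0.8 Fpull 7.9 Frad 2.8 Fz -6.1 w 15.1 z 77.7 xy [552.2  13. ]
```

```bash
python3 -m inch '-0.14 0 0 0 0 -0.57 1; -0.14 0 0 0 0 -0.57 1'>/dev/null; python3 a.py
```

```text
t 10.65 r 143.1 q~0.715 yawerr 0.8 Fpull 7.6 Frad 3.4 Fz -6.6 w 15.0 z 77.7 xy [550.8  13.2]
t 10.70 r 143.1 q~0.715 yawerr 0.8 Fpull 8.2 Frad 3.2 Fz -5.3 w 14.8 z 77.7 xy [550.8  13.2]
t 10.75 r 143.1 q~0.715 yawerr 0.8 Fpull 9.0 Frad 3.8 Fz -6.3 w 14.9 z 77.7 xy [550.8  13.2]
```

```bash
cat > a.py <<'E'
from h import *
import sys
for i in range(3):
    arc(); p,d=manip.grab_frame("wrist")
if len(sys.argv)>1: cv2.imwrite(sys.argv[1],p)
E
python3 -m inch '-0.14 0 0 0 0 -0.57 1; -0.14 0 0 0 0 -0.57 1'>/dev/null; python3 a.py; python3 -m inch '-0.14 0 0 0 0 -0.57 1; -0.14 0 0 0 0 -0.57 1'>/dev/null; python3 a.py pics/w6.png
```

```text
t 10.97 r 143.1 q~0.725 yawerr 0.9 Fpull 7.8 Frad 2.8 Fz -6.2 w 15.2 z 77.7 xy [549.4  13.3]
t 11.02 r 143.1 q~0.724 yawerr 0.9 Fpull 8.5 Frad 2.9 Fz -5.9 w 14.4 z 77.6 xy [549.4  13.3]
t 11.07 r 143.2 q~0.724 yawerr 0.9 Fpull 9.0 Frad 3.8 Fz -6.3 w 14.9 z 77.7 xy [549.5  13.3]
t 11.28 r 143.1 q~0.734 yawerr 0.9 Fpull 8.3 Frad 2.9 Fz -6.0 w 15.3 z 77.6 xy [548.   13.4]
t 11.33 r 143.1 q~0.734 yawerr 0.9 Fpull 7.6 Frad 3.8 Fz -6.6 w 15.1 z 77.7 xy [548.   13.4]
t 11.38 r 143.2 q~0.734 yawerr 0.9 Fpull 8.2 Frad 2.8 Fz -5.6 w 15.1 z 77.6 xy [548.   13.4]
```

View pics/w6.png

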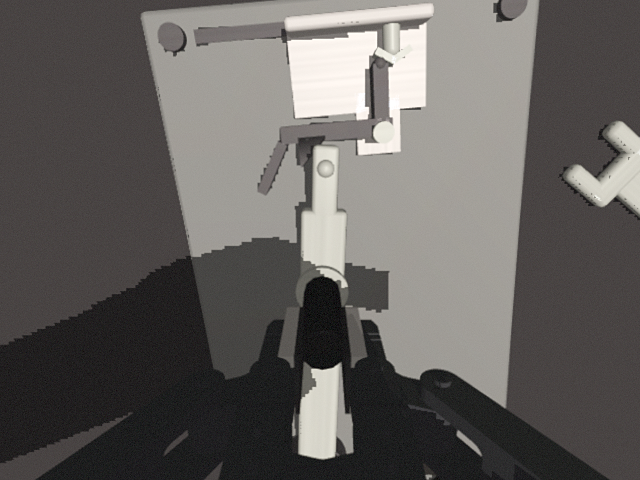

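```bash
python3 -m inch '-0.14 0 0 0 0 -0.57 1; -0.14 0 0 0 0 -0.57 1'>/dev/null; python3 a.py
```

```text
t 11.60 r 143.2 q~0.744 yawerr 0.9 Fpull 9.5 Frad 3.1 Fz -5.8 w 15.0 z 77.7 xy [546.6  13.5]
t 11.65 r 143.2 q~0.744 yawerr 0.9 Fpull 7.8 Frad 2.6 Fz -5.7 w 14.8 z 77.7 xy [546.7  13.5]
t 11.70 r 143.2 q~0.744 yawerr 0.9 Fpull 8.4 Frad 3.2 Fz -6.6 w 15.3 z 77.7 xy [546.7  13.5]
```

```bash
python3 -m inch '-0.14 0 0 0 0 -0.57 1; -0.14 0 0 0 0 -0.57 1'>/dev/null; python3 a.py
```

```text
t 11.92 r 143.2 q~0.754 yawerr 0.9 Fpull 9.5 Frad 3.6 Fz -6.4 w 14.9 z 77.7 xy [545.2  13.6]
t 11.97 r 143.2 q~0.753 yawerr 0.9 Fpull 7.3 Frad 3.3 Fz -6.0 w 15.0 z 77.6 xy [545.3  13.6]
t 12.02 r 143.2 q~0.753 yawerr 0.9 Fpull 8.6 Frad 2.4 Fz -6.3 w 15.3 z 77.7 xy [545.3  13.6]
```

```bash
python3 -m inch '-0.14 0 0 0 0 -0.57 1; -0.14 0 0 0 0 -0.57 1'>/dev/null; python3 a.py pics/w7.png
```

```text
t 12.23 r 143.2 q~0.758 yawerr 1.2 Fpull 10.8 Frad 3.6 Fz -9.4 w 14.9 z 77.7 xy [544.7  13.6]
t 12.28 r 143.2 q~0.758 yawerr 1.2 Fpull 10.5 Frad 2.9 Fz -8.4 w 14.8 z 77.7 xy [544.7  13.6]
t 12.33 r 143.2 q~0.758 yawerr 1.2 Fpull 9.8 Frad 2.9 Fz -9.2 w 15.0 z 77.7 xy [544.7  13.6]
```

```bash
python3 -m inch '-0.14 0 0 0 0 -0.57 1; -0.14 0 0 0 0 -0.57 1'>/dev/null; python3 a.py
```

```text
t 12.55 r 143.2 q~0.759 yawerr 1.7 Fpull 12.8 Frad 3.8 Fz -11.9 w 15.2 z 77.7 xy [544.5  13.6]
t 12.60 r 143.2 q~0.759 yawerr 1.7 Fpull 12.6 Frad 2.8 Fz -10.2 w 15.2 z 77.8 xy [544.5  13.6]
t 12.65 r 143.2 q~0.759 yawerr 1.7 Fpull 12.2 Frad 3.5 Fz -11.3 w 14.9 z 77.7 xy [544.5  13.6]
```

```bash
python3 -m inch '-0.14 0 0 0 0 -0.57 1; -0.14 0 0 0 0 -0.57 1'>/dev/null; python3 a.py
```

```text
t 12.87 r 143.2 q~0.763 yawerr 2.0 Fpull 14.6 Frad 2.9 Fz -14.1 w 14.7 z 77.8 xy [543.9  13.6]
t 12.92 r 143.2 q~0.763 yawerr 2.0 Fpull 14.3 Frad 3.0 Fz -13.5 w 14.7 z 77.7 xy [543.8  13.6]
t 12.97 r 143.2 q~0.764 yawerr 2.0 Fpull 14.9 Frad 2.9 Fz -12.9 w 14.8 z 77.8 xy [543.8  13.6]
```

```bash
python3 -m inch '-0.1 0 0 0 0 -0.4 1; -0.1 0 0 0 0 -0.4 1'>/dev/null; python3 a.py pics/w8.png
```

```text
t 13.18 r 143.2 q~0.770 yawerr 2.0 Fpull 14.8 Frad 3.5 Fz -12.5 w 14.8 z 77.7 xy [543.   13.7]
t 13.23 r 143.2 q~0.770 yawerr 2.0 Fpull 14.8 Frad 2.4 Fz -13.4 w 15.0 z 77.7 xy [542.9  13.7]
t 13.28 r 143.2 q~0.770 yawerr 2.0 Fpull 14.5 Frad 3.3 Fz -13.3 w 15.0 z 77.8 xy [542.9  13.7]
```

```bash
python3 -m inch '-0.1 0 0 0 0 -0.4 1; -0.1 0 0 0 0 -0.4 1'>/dev/null; python3 a.py
```

```text
t 13.50 r 143.2 q~0.778 yawerr 1.9 Fpull 14.6 Frad 3.1 Fz -11.9 w 15.4 z 77.7 xy [541.7  13.7]
t 13.55 r 143.2 q~0.778 yawerr 1.9 Fpull 14.4 Frad 3.6 Fz -13.3 w 14.7 z 77.8 xy [541.7  13.7]
t 13.60 r 143.2 q~0.779 yawerr 1.9 Fpull 14.7 Frad 2.8 Fz -12.9 w 15.2 z 77.8 xy [541.6  13.7]
```

```bash
python3 -m inch '-0.1 0 0 0 0 -0.4 1; -0.1 0 0 0 0 -0.4 1'>/dev/null; python3 a.py
```

```text
t 13.82 r 143.3 q~0.794 yawerr 1.5 Fpull 9.5 Frad 3.5 Fz -8.2 w 14.7 z 77.7 xy [539.5  13.8]
t 13.87 r 143.3 q~0.796 yawerr 1.3 Fpull 8.8 Frad 2.8 Fz -8.2 w 14.8 z 77.7 xy [539.2  13.8]
t 13.92 r 143.2 q~0.798 yawerr 1.2 Fpull 10.2 Frad 2.9 Fz -7.1 w 14.7 z 77.7 xy [538.9  13.7]
```

```bash
python3 -m inch '-0.1 0 0 0 0 -0.4 1; -0.1 0 0 0 0 -0.4 1'>/dev/null; python3 a.py pics/w9.png
```

```text
t 14.13 r 143.3 q~0.814 yawerr 0.8 Fpull 9.0 Frad 3.1 Fz -6.0 w 14.8 z 77.6 xy [536.6  13.7]
t 14.18 r 143.3 q~0.813 yawerr 0.8 Fpull 8.0 Frad 3.3 Fz -6.2 w 14.8 z 77.7 xy [536.8  13.8]
t 14.23 r 143.3 q~0.813 yawerr 0.8 Fpull 8.5 Frad 2.4 Fz -5.7 w 15.2 z 77.6 xy [536.8  13.8]
```

View pics/w9.png

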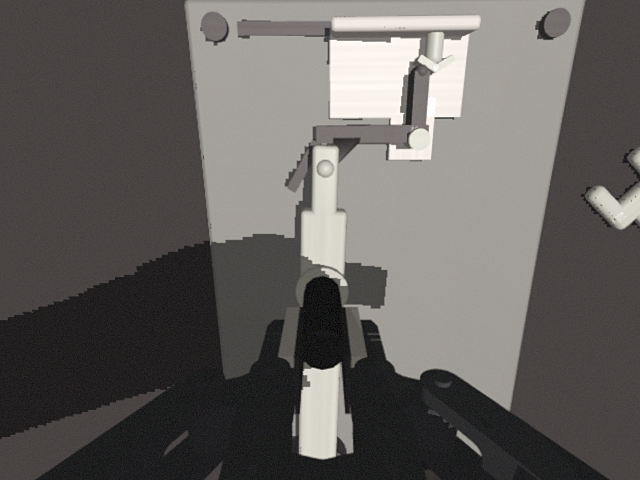

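```bash
python3 -m inch '0.05 0 0 0 0 0.2 1; 0.1 0 0 0 0 0.4 1; 0.1 0 0 0 0 0.4 1'>/dev/null; python3 a.py; python3 -m inch '0.05 0 0 0 0 0.2 1; 0.1 0 0 0 0 0.4 1; 0.1 0 0 0 0 0.4 1'>/dev/null; python3 a.py
```

```text
t 14.53 r 143.3 q~0.812 yawerr 0.5 Fpull 4.8 Frad 2.7 Fz -3.4 w 14.8 z 77.6 xy [536.9  13.7]
t 14.58 r 143.3 q~0.812 yawerr 0.5 Fpull 5.5 Frad 2.9 Fz -3.7 w 14.7 z 77.6 xy [536.8  13.8]
t 14.63 r 143.3 q~0.812 yawerr 0.5 Fpull 5.3 Frad 2.5 Fz -4.2 w 15.0 z 77.6 xy [536.9  13.7]
t 14.93 r 143.3 q~0.812 yawerr 0.1 Fpull 4.2 Frad 4.4 Fz -1.0 w 15.2 z 77.6 xy [536.9  13.8]
t 14.98 r 143.3 q~0.812 yawerr 0.1 Fpull 4.1 Frad 3.6 Fz -1.7 w 15.1 z 77.6 xy [536.8  13.7]
t 15.03 r 143.2 q~0.812 yawerr 0.1 Fpull 3.4 Frad 3.7 Fz -1.5 w 14.7 z 77.6 xy [536.9  13.7]
```

```bash
python3 -m inch '0.05 0 0 0 0 0.2 1; 0.1 0 0 0 0 0.4 1; 0.1 0 0 0 0 0.4 1'>/dev/null; python3 a.py
```

```text
t 15.33 r 143.2 q~0.812 yawerr -0.2 Fpull 3.3 Frad 5.8 Fz 1.4 w 15.0 z 77.6 xy [536.9  13.7]
t 15.38 r 143.3 q~0.812 yawerr -0.2 Fpull 2.5 Frad 4.4 Fz 0.8 w 15.0 z 77.6 xy [536.9  13.7]
t 15.43 r 143.2 q~0.812 yawerr -0.2 Fpull 2.9 Frad 4.8 Fz 1.3 w 15.1 z 77.6 xy [536.9  13.7]
```

```bash
python3 -m inch '0.05 0 0 0 0 0.2 1; 0.1 0 0 0 0 0.4 1; 0.1 0 0 0 0 0.4 1'>/dev/null; python3 a.py
```

```text
t 15.73 r 143.2 q~0.812 yawerr -0.6 Fpull 0.1 Frad 5.3 Fz 3.7 w 15.0 z 77.5 xy [536.9  13.7]
t 15.78 r 143.2 q~0.812 yawerr -0.6 Fpull 0.1 Frad 4.8 Fz 3.8 w 14.7 z 77.5 xy [536.9  13.7]
t 15.83 r 143.2 q~0.811 yawerr -0.6 Fpull -0.2 Frad 4.9 Fz 3.7 w 15.1 z 77.6 xy [537.   13.7]
```

```bash
python3 -m inch '0.03 0 0 0 0 0.1 1; 0.05 0 0 0 0 0.2 1; 0.05 0 0 0 0 0.2 1; 0.05 0 0 0 0 0.2 1; 0.05 0 0 0 0 0.2 1; 0.05 0 0 0 0 0.2 1; 0.05 0 0 0 0 0.2 1;0.05 0 0 0 0 0.2 1; 0.05 0 0 0 0 0.2 1'>/dev/null; python3 a.py; python3 -m inch '0 0 0 0 0 0 1; 0 0 0 0 0 0 1; 0 0 0 0 0 0 1.2; 0 0 0 0 0 0 1.2' 20 >/dev/null; python3 a.py pics/w10.png
```

```text
t 16.63 r 143.2 q~0.812 yawerr -0.8 Fpull -1.3 Frad 5.9 Fz 5.0 w 14.8 z 77.5 xy [536.9  13.7]
t 16.68 r 143.2 q~0.812 yawerr -0.8 Fpull -1.0 Frad 5.6 Fz 5.4 w 14.6 z 77.5 xy [537.   13.7]
t 16.73 r 143.2 q~0.811 yawerr -0.8 Fpull -0.9 Frad 4.9 Fz 4.9 w 14.8 z 77.5 xy [537.   13.7]
t 17.12 r 143.2 q~0.812 yawerr -0.8 Fpull -1.9 Frad 4.3 Fz 5.0 w 14.9 z 77.5 xy [536.9  13.7]
t 17.17 r 143.2 q~0.812 yawerr -0.8 Fpull -1.0 Frad 5.6 Fz 5.2 w 15.4 z 77.5 xy [537.   13.7]
t 17.22 r 143.2 q~0.811 yawerr -0.8 Fpull -1.0 Frad 5.3 Fz 5.5 w 14.9 z 77.6 xy [537.   13.7]
```

View pics/w10.png

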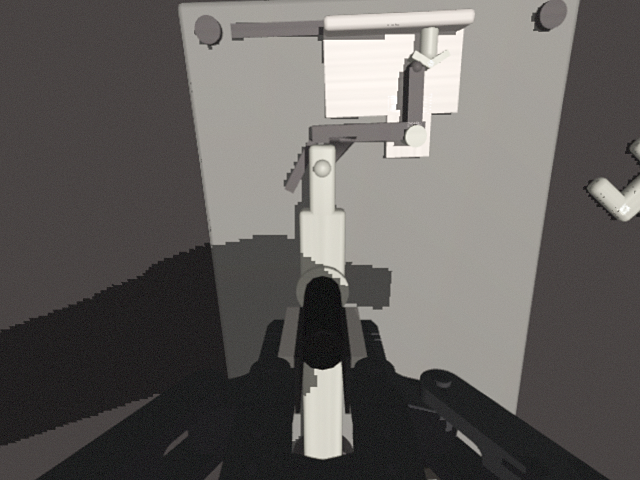

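The wrist view shows the tooth at about (347,148), in front of the pin at (322,168). The pull has faded and the arm hasn't moved, so I'm releasing.

```bash
python3 -m inch '0 0 0 0 0 0 1.7; 0 0 0 0 0 0 1.9; 0 0 0 0 0 0 2.2; 0 0 0 0 0 0 2.6; 0 0 0 0 0 0 3.2; 0 0 0 0 0 0 4; 0 0 0 0 0 0 5; 0 0 0 0 0 0 5; 0 0 0 0 0 0 5'>/dev/null; python3 a.py pics/w11.png
```

```text
t 18.02 r 141.9 q~0.805 yawerr -0.5 Fpull 0.9 Frad -0.0 Fz 0.2 w 50.4 z 77.2 xy [537.9  12.3]
t 18.07 r 141.9 q~0.805 yawerr -0.5 Fpull -0.6 Frad 0.4 Fz 0.1 w 49.8 z 77.2 xy [537.9  12.4]
t 18.12 r 141.9 q~0.805 yawerr -0.5 Fpull 0.0 Frad -0.5 Fz 0.1 w 49.8 z 77.2 xy [537.9  12.4]
```

View pics/w11.png

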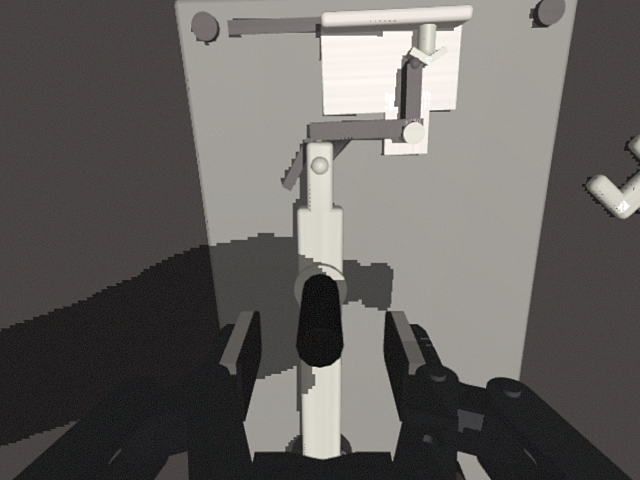

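The fingers are open and clear of the post, and the arm stays hooked. Next I lift the gripper away.

```bash
python3 -m inch '0 0 -0.5 0 0 0 5; 0 0 -1.5 0 0 0 5; 0 0 -3 0 0 0 5; 0 0 -5 0 0 0 5; 0 0 -7 0 0 0 5; 0 0 -9 0 0 0 5; 0 0 -11 0 0 0 5; 0 0 -12 0 0 0 5; 0 0 -12 0 0 0 5; 0 0 -12 0 0 0 5'; python3 - <<'E'
from h import *
for i in range(2): p,d=manip.grab_frame("scene")
cv2.imwrite("pics/s2.png",p[150:330,190:470].repeat(2,0).repeat(2,1)); st()
E
```

```text
time_s: 19.0
tool_pos: [538.0, 12.5, 197.5]
eef_rot: [3.141, 0.007, 0.001]
ft_force: [-0.3, 0.5, -1.3]
width: 50.2
19.1 [537.   12.3 196. ] yaw 0.3 R22 -1.0 F [-1.2  0.2 -0.3] w 50.1
```

View pics/s2.png

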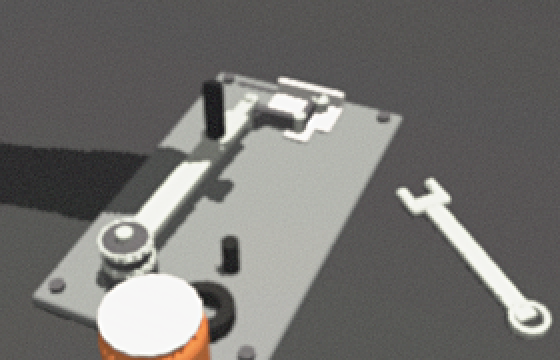

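The scene crop shows the arm drawn and standing at the catch, with the post at about (213,110) in the crop. The wrench, tape and can have not moved.

```bash
python3 -c "
from cell import manip
print(manip.finish_job())"
```

```text
the job is handed in; nothing more can be done
None
```

The release tester is cocked and released, and the job is handed in at about 19 s of the 61 s allowed; no verdict was reported.

- **Drawing back:** I gripped the post from above and drew the arm back along its arc. The pin met the tooth at about 0.755 rad. The pull then rose by about 6.5 N and fell back near 0.79 rad, and I drew on about 2.7 mm to 0.81 rad.
- **Easing forward:** In small steps the measured pull faded from about 8.5 N to about 0 while the post stayed at about 0.81 rad, so the catch was carrying it. I held there for over 0.8 s, then opened the fingers slowly and lifted clear.
- **Last checks:** After the lift the arm was still drawn at the catch. The wrench, tape and can looked unmoved. The screwdriver was outside that last picture, but the gripper never went near it. The wrist force was about zero with the gripper 120 mm above where it had held the post.
- **Disagreements:** The measured pull read about 2 to 3 N below what the spring formula gives. My arm angles come from the tool position, so they may be off by a few hundredths of a radian. After the first descent the tool was 7 mm off to the side, which I corrected before gripping.

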